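# Set a slotted mode switch with a flat screwdriver

## Robot

A 6-joint arm with a two-finger parallel gripper is mounted at the origin on the work surface; the furniture and walls round the work are solid. World frame = base frame: x ahead of the robot, y to its left, z up, the work surface at z = 0. Lengths are in m, angles in rad, forces in N, time in s.
With the tool pointing down it reaches from about 0.3 to 0.75 m from the base axis. Payload 8.5 kg.
Tool frame: the origin (TCP) lies midway between the tips of the shut fingers; the grasp point (between the pads) lies arm.grip_depth behind it (arm.grip_depth is the distance from the TCP to the grasp point, in m); z points along the fingers, y is the line along which they close (so a half turn about z gives the same grasp; the last joint's range is limited). The gripper opens to 85 mm and grips with 20 to 120 N. Pads are 22 mm wide; open, the fingers measure 114 mm over their backs; the gripper's body (76 mm by 85 mm) begins 54 mm behind the grasp point. The pads swing forward as they close: fully open they stand 13 mm farther back than shut.
Start: joints at [1.059, 0.381, 1.297, -0, 1.464, -0.215], TCP at [0.161, 0.526, 0.231] pointing down, gripper open.
Joint ranges: [-3.11, 3.11], [-0.89, 2.33], [0.22, 2.48], [-1.42, 4.56], [0.17, 2.85], [-2.88, 2.88]. Speed limits (rad/s): [2.39, 2.39, 3.14, 3.14, 3.14, 3.14].

## Interface

Orientations are given as a unit quaternion [x, y, z, w].
In Python, from cell import arm gives the robot as it stands. Calls block until the motion is done:
- arm.movep(position, orientation): joint-space move of the TCP to a pose.
- arm.move_linear(position, v=0.15, rot=None): straight line of the TCP; rot=None keeps the orientation; v is the mean speed in m/s.
- arm.move_joints(angles): joint-space move.
- arm.command_gripper(opening, force=None): finger opening in m; force is the grip in N (None keeps the last); returns when the fingers have stopped.
- arm.sleep(seconds).
- arm.solve_ik(position, orientation): joint angles nearest the present ones, or None.
- arm.capture(name): name is "scene" or "top" or "wrist"; returns (picture, depth): 480x640x3 uint8, red, green, blue; 480x640 float32, m along the optical axis (not along the pixel's ray), 0 where there is no reading.
- arm.get_calibration(name): a dict with "fx", "fy", "cx", "cy" (pixels), "extrinsics" (4x4, takes a point from world to camera coordinates); the wrist camera has in their place "tool_from_camera" (4x4, takes a point from camera to tool coordinates, whose origin is the TCP and whose axes are the flange's). Camera axes: x right, y down, z forward; pixel columns grow to the right and rows downward; lengths in m; the calibration is good to about 2 mm. A picture is of the moment at which its call begins: read the wrist's pose just before it. get_calibration takes no time and is no camera call.
A pose or a line that the arm cannot do raises arm.MotionError and nothing moves.
- arm.close_job(): hands the job in; it is judged then, once.
Readings, each from a call of its own:
- arm.read_time_s(): time.
- arm.read_qpos(): joint angles.
- arm.read_joint_velocities(): joint speeds.
- arm.read_joint_torque(): joint torques, N m.
- arm.read_position(): TCP position.
- arm.read_orientation(): TCP orientation.
- arm.read_force(): force on the tool from outside, world axes, zero at the start.
- arm.read_ft_torque(): the same for the moment, N m.
- arm.read_finger_gap(): finger opening in m.
- arm.read_finger_force(): force on a finger pad.
Only numpy, scipy, OpenCV 4.12 (cv2) and the standard library are available. Lean on these libraries where they do the work, as an engineer would, in place of code of your own. Each camera call takes 0.05 s, during which the arm holds its last target. There are 200 camera calls.

## Task

Take the red-handled flat screwdriver from its stand, put its blade in the slotted switch on the blue box and turn the switch a quarter turn clockwise (seen from above), so that the slot lines up with the green marks. Then put the screwdriver back upright in its stand and let go. Leave the switch on the yellow box as it is.

Things in the scene. Friction and masses are not known exactly. Their poses are not given: they have to be found in the camera images.
- driver_handle (a point): Centre of the red handle (34 mm along x, 16 mm thick along y = the grasp, 60 mm tall) of a flat screwdriver, 0.12 kg, standing blade down; z points up. Under the handle a round black guard, 56 mm across, 5 mm thick, its underside 35 mm below this point; then a 12 mm shank and a steel blade 20 mm wide along x, 3 mm thick, 24 mm long, its tip 87 mm below this point on the same axis.
- stand_mouth (a point): Centre of the mouth, 62 mm above the bench, of the screwdriver's stand: a dark upright tube fixed to the bench, 62 mm outside, with a round 36 mm bore right through, on a rubber foot 84 mm across. Shank and blade hang in the bore at any yaw; the guard rests on the rim, with the handle's centre 35 mm above this point.
- blue_slot (a point): Centre of the slot's floor, 49 mm above the bench, in the off-white round switch (35 mm across) on the blue box (fixed, 100x100x45 mm); x along the slot, turns with it; z up. Slot 6.5 mm wide, 12 mm deep, bevelled to 14.5 mm at the top, right across the switch; a fixed grey collar (37 inside, 52 outside), flush with its top, closes the ends. The blade has 10 degrees of play either way.
- blue_switch (a joint): Angle of the blue box's switch (rad): 0 when the slot is in line with the two black marks on the box, grows clockwise seen from above, stop at 1.571 in line with the two green marks. Starts at 0 to 0.15, turns stiffly (0.06 N m) and stays where it is left.
- yellow_switch (a joint): Angle of the like switch on the yellow box, of the same make and size; not to be turned. It starts at 0 to 0.15.

How it is judged:
By the outcome, as a careful person would: the job done as asked, in the order asked, and still so for the second after the job is handed in, with the robot touching nothing.
It also fails if it takes over 45 s, if anything falls off the work surface, if the arm or the gripper's body presses on something with over 40 N, if the wrist force passes 120 N, or if a joint passes its speed limit or range.

## Working session

There is one attempt and no reset: what is moved stays moved. The work goes in short steps, each a Python script; the robot and the scene stay as the last script left them, time stands still between calls to the robot, and variables do not carry over. Pictures are saved under pics/ and viewed, at most 10 in all, crops included, and the job is handed in when it is done.

```bash
mkdir -p pics; ls
cat > h.py <<'E'
import numpy as np, cv2
from cell import arm
from scipy.spatial.transform import Rotation as R
def pose():
    T=np.eye(4); T[:3,:3]=R.from_quat(arm.read_orientation()).as_matrix(); T[:3,3]=arm.read_position(); return T
def cam(name):
    c=arm.get_calibration(name)
    W=pose()@np.array(c["tool_from_camera"]) if name=="wrist" else np.linalg.inv(np.array(c["extrinsics"]))
    im,d=arm.capture(name); return im,d,c,W
def cloud(d,c,W):
    v,u=np.mgrid[:480,:640]
    P=np.stack([(u-c["cx"])/c["fx"]*d,(v-c["cy"])/c["fy"]*d,d],-1)
    return P@W[:3,:3].T+W[:3,3]
def save(n,im): cv2.imwrite(f"pics/{n}.png",im[...,::-1])
def down(yaw): # tool pointing down, tool y axis at angle yaw+90 from world x
    return (R.from_euler('z',yaw)*R.from_euler('x',np.pi)).as_quat()
E
python3 - <<'E'
from h import *
for n in("scene","top"):
    im,d,c,W=cam(n); save(n,im); np.savez(n,im=im,P=cloud(d,c,W),d=d)
    print(n,W[:3,3].round(3),c["fx"])
print(arm.read_orientation(),arm.grip_depth,arm.get_calibration("wrist"))
E
```

```text
pics
scene [-0.039 -0.306  0.703] 504.6298473272641
top [ 0.322 -0.01   0.964] 437.8382725893032
[ 1.47856150e-01  9.89008669e-01 -5.96745565e-04 -2.33871122e-04] 0.0187 {'fx': 370.235636137685, 'fy': 370.235636137685, 'cx': 322.35042492441124, 'cy': 246.98313968253674, 'tool_from_camera': array([[-3.41239513e-04, -9.54260210e-01, -2.98977149e-01,
         7.52201019e-02],
       [ 9.99999853e-01, -1.99579885e-04, -5.04347307e-04,
        -1.33283635e-04],
       [ 4.21608742e-04, -2.98977277e-01,  9.54260137e-01,
        -1.41636565e-01],
       [ 0.00000000e+00,  0.00000000e+00,  0.00000000e+00,
         1.00000000e+00]])}
```

View pics/top.png

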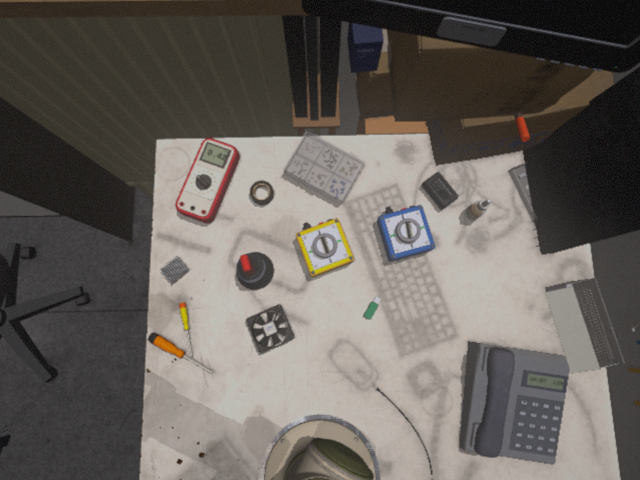

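View pics/scene.png

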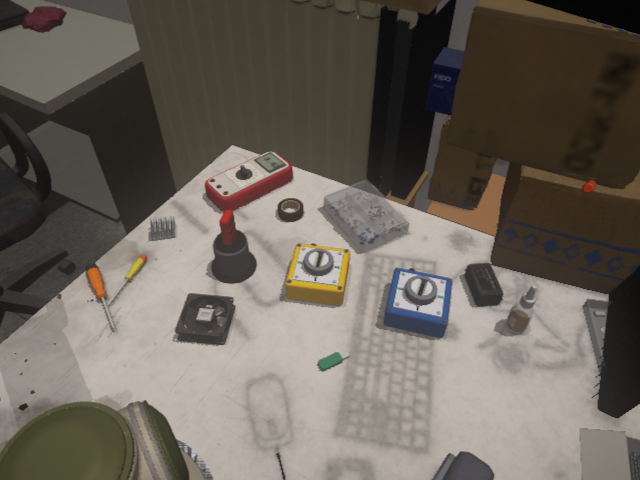

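The top view shows the red handle at about (246,263) on its stand at (255,271), the yellow switch at (324,246) and the blue switch at (407,230). Next I'll measure these points and crop the blue box and the stand.

Run:
```python
from h import *
z=np.load("top.npz"); im,P=z["im"],z["P"]
hsv=cv2.cvtColor(im,cv2.COLOR_RGB2HSV)
v,u=np.mgrid[:480,:640]
red=((hsv[...,0]<8)|(hsv[...,0]>172))&(hsv[...,1]>150)&(abs(u-250)<25)&(abs(v-268)<25)
q=P[red&(P[...,2]>.115)]; print("handle top",len(q),np.median(q,0),cv2.minAreaRect((q[:,:2]*1000).astype(np.float32)))
q=P[(abs(u-255)<30)&(abs(v-270)<30)&(abs(P[...,2]-.067)<.006)]; print("guard",len(q),cv2.minEnclosingCircle((q[:,:2]*1000).astype(np.float32)),np.median(q[:,2]))
for n,(a,b) in dict(blue=(407,230),yel=(324,246)).items():
    w=(abs(u-a)<17)&(abs(v-b)<17)
    q=P[w&(P[...,2]>.055)&(P[...,2]<.075)]; print(n,len(q),cv2.minEnclosingCircle((q[:,:2]*1000).astype(np.float32)),np.median(q,0))
    w=(abs(u-a)<40)&(abs(v-b)<40)&(abs(P[...,2]-.045)<.005)
    print(cv2.minAreaRect((P[w][:,:2]*1000).astype(np.float32)))
print(P[407//1 if 0 else 230,407],P[230,430])
A=cv2.resize(im[200:265,372:442],None,fx=5.5,fy=5.5,interpolation=cv2.INTER_CUBIC)
B=cv2.resize(im[240:305,220:290],None,fx=5.5,fy=5.5,interpolation=cv2.INTER_CUBIC)
save("crop",np.hstack([A,B]))
```

```text
handle top 113 [0.42598572 0.1357171  0.12560878] ((426.6048278808594, 136.2803955078125), (31.472145080566406, 14.3407621383667), 15.396035194396973)
guard 430 ((423.7303771972656, 134.93788146972656), 30.531187057495117) 0.06559086580191176
blue 402 ((496.23748779296875, -195.63121032714844), 26.17972183227539) [ 0.49671449 -0.19655276  0.05953364]
((496.4788818359375, -195.0379638671875), (98.69590759277344, 98.53226470947266), 14.330985069274902)
yel 401 ((468.5731506347656, -19.377626419067383), 25.754777908325195) [ 0.46823299 -0.01940081  0.05965045]
((467.8741760253906, -19.068771362304688), (98.84611511230469, 99.06867980957031), 20.173297882080078)
[ 0.49915037 -0.19453388  0.04967787] [ 0.50085954 -0.24677639  0.03590294]
```

View pics/crop.png

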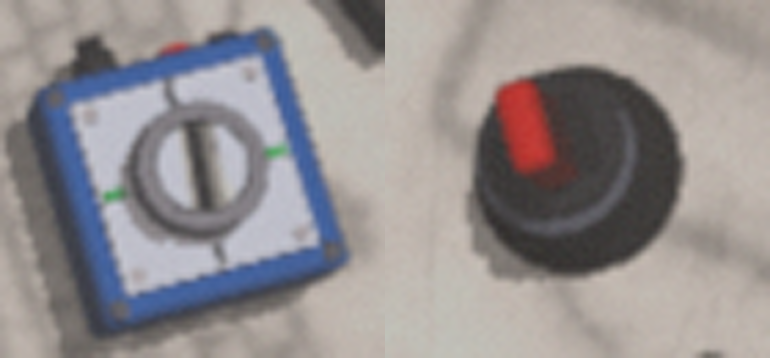

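The crop shows the box turned about 14–15°, the slot at about 11° and the handle at about 15–19°. Sizes and heights agree with what is given. Now a close wrist look at both, blue first.

Run:
```python
from h import *
yaw=np.radians(195)
ims=[]
for n,p in dict(blue=(.497,-.196,.26),hand=(.426,.136,.29)).items():
    off=R.from_euler('z',yaw).apply([.02,0,0]) 
    arm.movep(np.array(p)-off,down(yaw)); arm.sleep(.2)
    im,d,c,W=cam("wrist"); P=cloud(d,c,W); np.savez("w"+n,im=im,P=P,W=W); ims.append(im)
    print(n,arm.read_time_s(),arm.read_qpos().round(2) if hasattr(arm.read_qpos(),'round') else arm.read_qpos())
    if n=="blue":
        q=P[(np.hypot(P[...,0]-.497,P[...,1]+.196)<.035)&(P[...,2]>.056)&(P[...,2]<.075)]
        print(len(q),cv2.minEnclosingCircle((q[:,:2]*1000).astype(np.float32)),np.median(q[:,2]))
        w=(np.abs(P[...,2]-.045)<.004)&(np.hypot(P[...,0]-.497,P[...,1]+.196)<.075)
        print(cv2.minAreaRect((P[w][:,:2]*1000).astype(np.float32)))
    else:
        hsv=cv2.cvtColor(im,cv2.COLOR_RGB2HSV)
        red=((hsv[...,0]<8)|(hsv[...,0]>172))&(hsv[...,1]>150)&(np.hypot(P[...,0]-.426,P[...,1]-.136)<.04)
        q=P[red&(P[...,2]>.121)]; print(len(q),cv2.minAreaRect((q[:,:2]*1000).astype(np.float32)),np.median(q,0))
    save("w"+n,im)
save("wboth",cv2.resize(np.hstack(ims),(800,300),interpolation=cv2.INTER_AREA))
```

```text
blue 3.1667 [-0.57  0.36  1.24  0.    1.54 -2.4 ]
1981 ((499.2951965332031, -196.62799072265625), 25.860591888427734) 0.059632460189690095
((499.1823425292969, -196.82362365722656), (97.14309692382812, 96.89814758300781), 13.764385223388672)
hand 4.7 [ 0.05  0.19  1.4  -0.    1.55 -1.78]
1013 ((428.7009582519531, 137.29336547851562), (74.02836608886719, 32.95623779296875), 82.4389877319336) [0.43084553 0.13525646 0.12586102]
```

View pics/wblue.png

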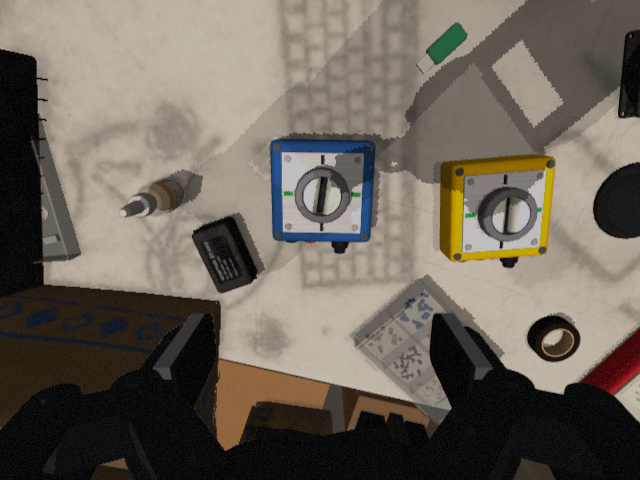

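View pics/whand.png

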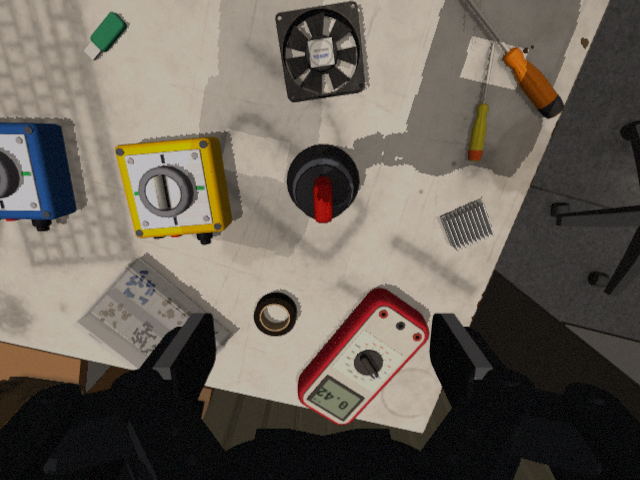

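The wrist pictures show the slot running from (324,178) to (319,210), about 6–7° clockwise of the black marks, and the red handle at (323,200). I'll refine the handle and slot numbers from this data.

Run:
```python
from h import *
z=np.load("whand.npz"); im,P=z["im"],z["P"]
hsv=cv2.cvtColor(im,cv2.COLOR_RGB2HSV); v,u=np.mgrid[:480,:640]
q=P[((hsv[...,0]<8)|(hsv[...,0]>172))&(hsv[...,1]>150)&(abs(u-323)<25)&(abs(v-200)<40)]
t=q[(q[:,2]>.122)&(q[:,2]<.131)]; print(len(q),len(t),cv2.minAreaRect((t[:,:2]*1000).astype(np.float32)),np.median(t,0))
g=P[(abs(u-323)<40)&(abs(v-182)<45)&(abs(P[...,2]-.067)<.004)]; print("guard",cv2.minEnclosingCircle((g[:,:2]*1000).astype(np.float32)))
z=np.load("wblue.npz"); im,P=z["im"],z["P"]
g=cv2.cvtColor(im,cv2.COLOR_RGB2GRAY)
r=np.hypot(P[...,0]-.499,P[...,1]+.1967)
for th in(40,60,80):
    s=P[(g<th)&(abs(u-322)<25)&(abs(v-194)<18)]
    s=s[np.hypot(s[:,0]-.499,s[:,1]+.1967)<.0165]
    if len(s)<10: continue
    C=np.cov(s[:,:2].T); w,V=np.linalg.eigh(C); a=np.degrees(np.arctan(V[1,1]/V[0,1])); print("slot",th,len(s),a,s[:,:2].mean(0),w**.5)
# black-mark / green-mark positions
rr=r; gm=(hsv:=cv2.cvtColor(im,cv2.COLOR_RGB2HSV))
G=P[(hsv[...,0]>45)&(hsv[...,0]<80)&(hsv[...,1]>120)&(r<.05)]
c=G[:,:2].mean(0); a=G[G[:,1]>c[1],:2].mean(0); b=G[G[:,1]<c[1],:2].mean(0); print("green",a,b,np.degrees(np.arctan2(a[1]-b[1],a[0]-b[0])),(a+b)/2)
```

```text
831 666 ((428.7283020019531, 135.4588165283203), (33.28535461425781, 15.826476097106934), 16.796367645263672) [0.42779629 0.13515925 0.12523061]
guard ((428.81756591796875, 135.40431213378906), 27.926776885986328)
slot 40 172 7.029787777553489 [ 0.49905816 -0.19701985] [0.00160642 0.00975479]
slot 60 211 7.1505837164931085 [ 0.49907192 -0.19681763] [0.00171976 0.00947175]
slot 80 244 7.432084110669997 [ 0.49893447 -0.19674547] [0.00198901 0.00957289]
green [ 0.49820253 -0.16794223] [ 0.51332228 -0.22171781] 105.7040610577855 [ 0.5057624  -0.19483002]
```

Run:
```python
from h import *
yaw=np.radians(196.8); x,y=.4288,.1354
arm.command_gripper(.085)
arm.movep([x,y,.16],down(yaw)); arm.move_linear([x,y,.079],v=.1)
print(arm.read_force()); arm.command_gripper(.005,force=90); arm.sleep(.2)
print("gap",arm.read_finger_gap(),arm.read_finger_force(),arm.read_force(),arm.read_position())
arm.move_linear([x,y,.195],v=.12); print("gap",arm.read_finger_gap(),arm.read_force(),arm.read_time_s())
yaw=np.radians(187.2)
arm.movep([.499,-.1967,.195],down(yaw)); arm.sleep(.2)
im,d,c,W=cam("wrist"); P=cloud(d,c,W); np.savez("wc",im=im,P=P,W=W); s,_=arm.capture("scene")
save("carry",np.hstack([cv2.resize(im[150:480,170:490],(400,412)),cv2.resize(s[130:360,330:553],(400,412))]))
print(arm.read_time_s(),arm.read_qpos(),arm.read_position(),arm.read_force(),arm.read_ft_torque())
```

```text
[-0.95620709 -1.03065649 -0.02985152]
gap 0.014981850306885784 87.73926615715027 [ 0.5706153  -0.08256204  6.08938711] [0.42898099 0.13540828 0.07924682]
gap 0.014790826320594636 [ 0.64006617 -0.37310194 -0.34808892] 8.4167
10.0 [-5.95167003e-01  3.85991915e-01  1.39855292e+00  6.97524229e-06
  1.35689176e+00 -2.29273776e+00] [ 0.49912737 -0.19604079  0.19511382] [ 0.73936239  0.30907108 -1.01687092] [-0.02361659  0.01606625  0.01573787]
```

View pics/carry.png

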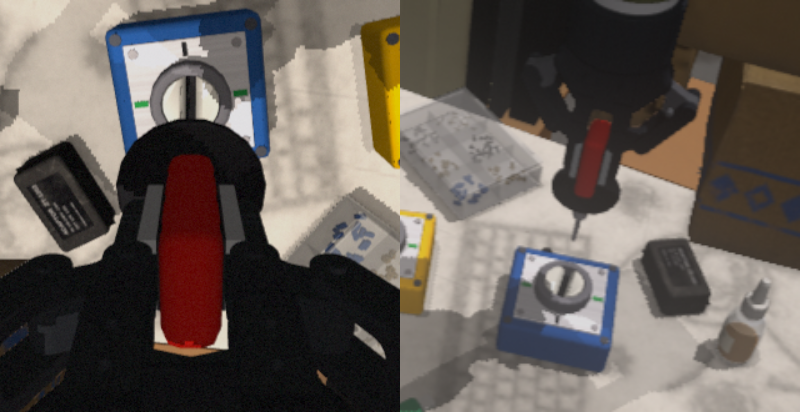

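The driver is held upright. In the wrist crop (about (190,90)) its handle is in line with the slot. I'll descend with a force guard.

Run:
```python
from h import *
x,y=.499,-.1967
f0=np.array(arm.read_force())
arm.move_linear([x,y,.138],v=.1)
for z in np.arange(.135,.1179,-.0025):
    arm.move_linear([x,y,z],v=.04)
    f=np.array(arm.read_force())-f0; print(round(z,4),f.round(1),np.array(arm.read_position()).round(4))
    if abs(f[2])>12: break
print(arm.read_time_s(),arm.read_finger_gap(),np.round(arm.read_ft_torque(),3))
s,_=arm.capture("scene"); save("ins",cv2.resize(s[180:360,350:550],(600,540)))
```

```text
0.135 [ 0.1 -0.  -0.5] [ 0.4991 -0.1967  0.1352]
0.1325 [ 0.5 -0.5  0.2] [ 0.4989 -0.1967  0.1324]
0.13 [-1.  -0.2 -0.2] [ 0.4989 -0.1967  0.1298]
0.1275 [-0.7  0.2 -0. ] [ 0.4989 -0.1967  0.1273]
0.125 [-0.4 -0.3  0.6] [ 0.4989 -0.1967  0.1249]
0.1225 [-0.9 -1.2  0.6] [ 0.4989 -0.1967  0.1224]
0.12 [-0.9 -0.3  0.6] [ 0.4989 -0.1966  0.1198]
12.4667 0.01512588536712041 [ 0.035  0.047 -0.028]
```

View pics/ins.png

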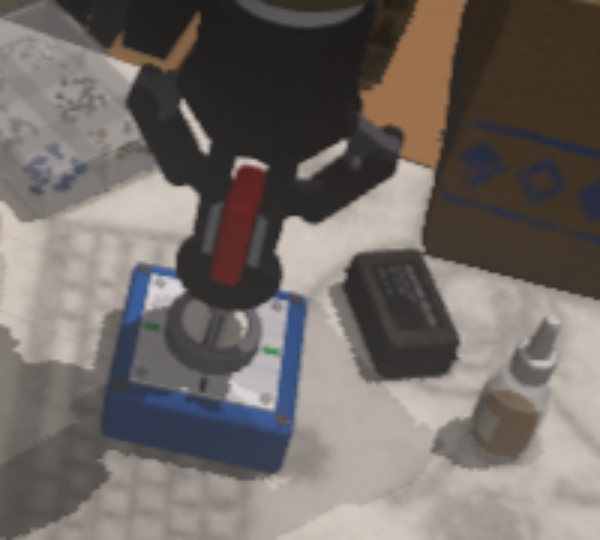

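The blade is about 9 mm down in the slot with no force on it. Now I'll turn clockwise in steps, watching the moment.

Run:
```python
from h import *
p=[.499,-.1967,.1188]
arm.move_linear(p,v=.04); t0=np.array(arm.read_ft_torque())
for a in list(range(182,110,-6))+list(np.arange(110,88,-1.5)):
    arm.movep(p,down(np.radians(a)))
    t=np.array(arm.read_ft_torque())-t0; print(a,t.round(3),np.round(arm.read_force(),1),round(arm.read_qpos()[5],2))
    if a<106 and abs(t[2])>.3: break
arm.sleep(.2); t=np.array(arm.read_ft_torque())-t0
print(t,arm.read_position(),arm.read_time_s(),arm.read_finger_gap())
```

```text
182 [-0.009 -0.07   0.021] [ 0.4 -0.4 -1.7] -2.2
176 [ 0.6   -0.115  0.118] [-0.2  2.1 -1.1] -2.1
170 [ 0.795 -0.23   0.072] [ 1.5  3.  -0. ] -2.0
164 [ 0.841 -0.244  0.088] [ 0.9  3.7 -0.6] -1.89
158 [ 0.903 -0.313  0.149] [1.7 3.8 0.3] -1.79
152 [ 0.974 -0.235  0.081] [ 1.2  3.1 -0. ] -1.68
146 [ 0.945 -0.294  0.141] [ 0.1  4.1 -1.3] -1.58
140 [ 0.884 -0.236  0.098] [1.5 3.9 0.3] -1.47
134 [ 0.907 -0.214  0.069] [2.  3.9 0.3] -1.37
128 [ 0.855 -0.201  0.102] [ 0.5  3.8 -1.4] -1.27
122 [ 0.842 -0.127  0.111] [-0.1  4.2 -0.6] -1.16
116 [ 0.674 -0.076  0.053] [-0.5  3.1 -1.7] -1.06
110.0 [ 0.561 -0.048  0.091] [ 0.1  2.  -1.9] -0.95
108.5 [0.54  0.025 0.139] [ 0.   1.9 -0.7] -0.92
107.0 [0.431 0.001 0.148] [-0.   2.1 -0.5] -0.89
105.5 [0.47  0.124 0.14 ] [-0.7  3.  -1.7] -0.87
104.0 [0.343 0.135 0.116] [-0.2  1.  -0.9] -0.84
102.5 [0.345 0.143 0.103] [-0.7  2.  -0.3] -0.82
101.0 [0.288 0.142 0.095] [ 0.1  1.6 -0.9] -0.79
99.5 [0.286 0.228 0.13 ] [ 0.2  0.9 -1.9] -0.76
98.0 [0.301 0.213 0.111] [-1.4  0.5 -1.2] -0.74
96.5 [0.309 0.285 0.074] [-1.5  1.2 -1.3] -0.71
95.0 [0.3   0.341 0.172] [-1.1  0.8 -0. ] -0.68
93.5 [0.278 0.32  0.097] [-0.4  1.5  0.7] -0.66
92.0 [0.285 0.368 0.123] [-1.1  1.3 -0.6] -0.63
90.5 [0.313 0.411 0.2  ] [-1.6  2.  -0.3] -0.61
89.0 [0.278 0.41  0.243] [-2.7  0.8 -0.3] -0.58
[0.31314031 0.52334078 0.27907433] [ 0.49895431 -0.19668409  0.11877122] 19.7167 0.015179645085843048
```

The moment starts to climb at 90.5°, so the stop is near. I'll press on slightly to confirm it, relax to the middle of the play, withdraw and look.

Run:
```python
from h import *
p=[.499,-.1967,.1188]
for a in (87.5,86,84.5,83):
    arm.movep(p,down(np.radians(a))); arm.sleep(.1); m=arm.read_ft_torque()[2]; print(a,m)
    if abs(m)>.5: break
a=97
arm.movep(p,down(np.radians(a))); arm.sleep(.1); print(np.round(arm.read_ft_torque(),3),np.round(arm.read_force(),1))
arm.move_linear([p[0],p[1],.195],v=.1); arm.sleep(.1)
im,d,c,W=cam("wrist"); P=cloud(d,c,W)
t,_=arm.capture("scene")
save("after",np.hstack([cv2.resize(im[130:480,150:490],(400,412)),cv2.resize(t[180:360,350:525],(400,412),interpolation=cv2.INTER_CUBIC)]))
print(arm.read_time_s(),arm.read_finger_gap())
```

```text
87.5 0.28722489233042514
86 0.46856191799135744
84.5 0.5735455168207305
[-0.031 -0.036 -0.026] [ 1.2 -0.4 -0.3]
22.3 0.015201904347251433
```

View pics/after.png

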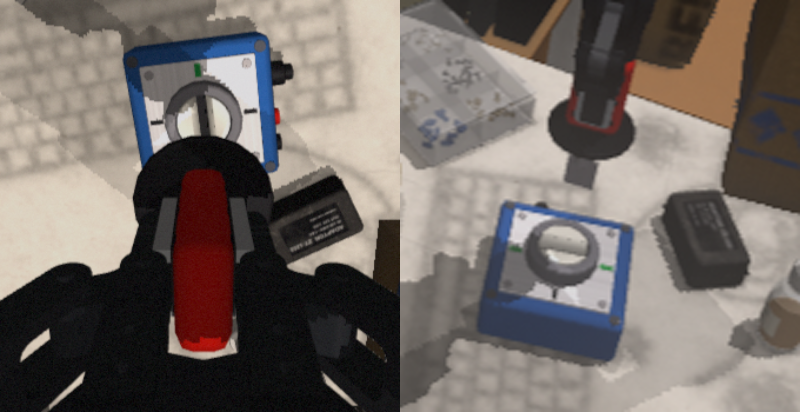

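The slot (at about (205,105) in the wrist crop) now lines up with the green marks, and the driver is still straight in the grip. Next, back to the stand.

Run:
```python
from h import *
yaw=np.radians(196.8); x,y=.4288,.1354
arm.movep([x,y,.195],down(yaw)); f0=np.array(arm.read_force())
arm.move_linear([x,y,.085],v=.1)
for z in np.arange(.084,.0774,-.001):
    arm.move_linear([x,y,z],v=.04); f=np.array(arm.read_force())-f0; print(z.round(4),f.round(1))
    if abs(f[2])>5 or np.hypot(f[0],f[1])>8: break
arm.command_gripper(.05); arm.sleep(.2)
arm.command_gripper(.085)
arm.move_linear([x,y,.20],v=.12)
off=R.from_euler('z',yaw).apply([.02,0,0])
arm.movep(np.array([x,y,.29])-off,down(yaw)); arm.sleep(.2)
im,d,c,W=cam("wrist"); P=cloud(d,c,W); t,_=arm.capture("scene"); tp,_=arm.capture("top")
v,u=np.mgrid[:480,:640]; hsv=cv2.cvtColor(im,cv2.COLOR_RGB2HSV)
q=P[((hsv[...,0]<8)|(hsv[...,0]>172))&(hsv[...,1]>150)&(abs(u-323)<35)&(abs(v-200)<45)]; k=q[(q[:,2]>.119)]
print(cv2.minAreaRect((k[:,:2]*1000).astype(np.float32)),np.median(k,0),arm.read_time_s(),arm.read_force())
save("end",np.hstack([cv2.resize(t[190:300,180:290],(400,400)),cv2.resize(tp[195:275,375:455],(400,400))]))
```

```text
0.084 [ 0.7  0.2 -0.6]
0.083 [ 1.4  0.2 -0. ]
0.082 [-0.2  0.1 -1. ]
0.081 [-0.6  0.4  0. ]
0.08 [0.  0.3 0.1]
0.079 [-0.7  1.   4.5]
0.078 [-4.7  0.4 18.3]
((410.5303955078125, 129.0200958251953), (72.50526428222656, 15.345839500427246), 16.36539649963379) [0.42822805 0.13410617 0.12513871] 29.6333 [ 1.13203042 -0.1089007   0.13312296]
```

View pics/end.png

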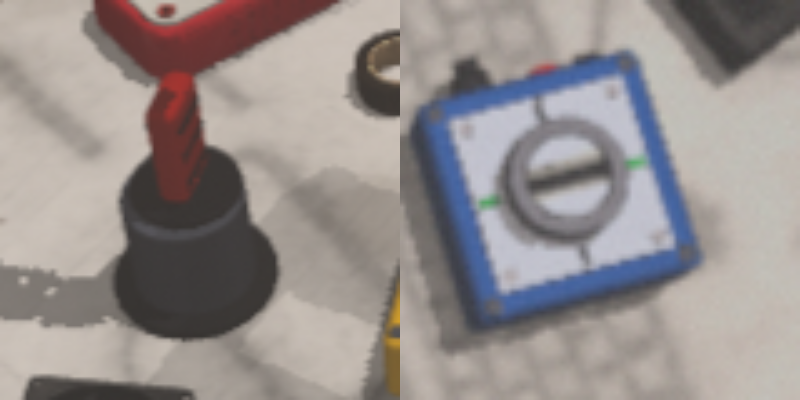

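The driver stands upright with its guard on the rim, and the slot lies along the green marks. There is time for one numeric check of the slot from close by before handing in.

Run:
```python
from h import *
yaw=np.radians(195); off=R.from_euler('z',yaw).apply([.02,0,0])
arm.movep(np.array([.497,-.196,.26])-off,down(yaw)); arm.sleep(.2)
im,d,c,W=cam("wrist"); P=cloud(d,c,W); g=cv2.cvtColor(im,cv2.COLOR_RGB2GRAY)
m=np.hypot(P[...,0]-.499,P[...,1]+.1967)<.0155
for th in(40,60,80):
    s=P[m&(g<th)]
    if len(s)<10: continue
    w,V=np.linalg.eigh(np.cov(s[:,:2].T)); print(th,len(s),np.degrees(np.arctan(V[1,1]/V[0,1])),w**.5)
save("fin",cv2.resize(im[120:260,240:400],(640,560),interpolation=cv2.INTER_CUBIC)); print(arm.read_time_s())
```

```text
40 6519 -77.81794635803594 [0.00229957 0.00811237]
60 6597 -78.09463028142056 [0.00236512 0.00811533]
80 6628 -78.01980003045307 [0.00241414 0.00811609]
31.1667
```

View pics/fin.png

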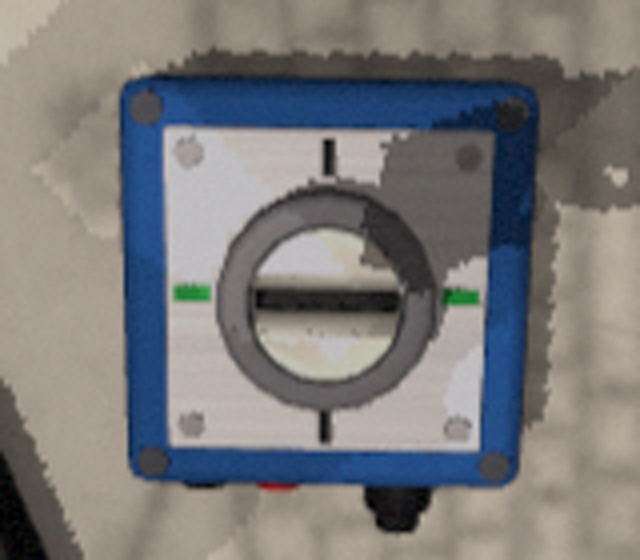

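The slot, from (258,298) to (400,302), lies exactly along the green marks at (192,293) and (462,297). I'm handing in.

```bash
python3 -c "
from h import *
print(arm.close_job())"
```

```text
the job is handed in; nothing more can be done
None
```

The blue switch is turned clockwise to its stop with the slot in line with the green marks, the screwdriver is back upright in its stand and released, the yellow switch was not touched, and the job was handed in at about 31 s.

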